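Shut the tagged air line in the bench air box

TASK

Shut off the tagged air line in the grey air box on the bench: push the box's loose cover sideways along its guides, all the way over the fixed deck to the end stop, and leave it there; then push the handle of the valve that bears the round metal tag a quarter turn clockwise, fully shut against its stop. Only push, with the fingertips or the outside of the fingers: do not grip the cover's handle or the valve handle, and do not lift the cover out of its guides. Leave the other valve open as it is and everything else on the bench where it stands.

Things in the scene. Friction and masses are not known exactly. Their poses are not given: they have to be found in the camera images.
- box: Low grey steel air box fixed to the bench, 214 mm (x, front to back) by 526 (y, left-right) by 98 tall. Origin: centre of its underside, on the bench; x points away from the robot (yaw within 0.25 rad). Left half (y 4 to 252 mm) open on top, 178 mm wide, with two valves inside; right half has a fixed deck. Couplers stick out 44 mm in front; a 112 mm tall regulator stands behind the deck half.
- cover: Loose flat aluminium cover, 200 (x) by 256 (y) by 4 mm, about 0.6 kg, lying over the open half on flanges 88 mm above the bench, between low guide strips (to 98 mm). Origin: centre of its underside; axes as the box's. Slides along the box's y: at y = 108 to 129 mm in the box frame at the start, -131 mm when fully aside at the right-hand stop. 2 to 6 N to slide; stays where left.
- cover_grip (a point): Centre of the steel bow handle on the cover: a bar 114 mm long (x), 12 mm wide (y), from 27 to 37 mm above the cover's underside, on two 12 mm posts at x = +-50 mm. This point is the bar's centre, 32 mm above the cover's origin. A finger at the side of the bar pushes the cover along.
- tagged_handle (a joint): Angle of the tagged valve's handle: 0 = open, along its pipe, pointing to the front (-x of the box); 1.571 = shut at its stop, crosswise, pointing left (+y of the box). Closes clockwise seen from above. Starts between 0 and 0.2. No spring; 4 to 6 N at the sleeve, stays where left. The tagged valve may be the right or the left one.
- tagged_pivot (a point): Turning axis of the tagged handle at mid height, 66 mm above the bench. Axes turn with the handle: -x along it to the tip, +y the way it closes, z up. The two valves' axes stand at y = 78 and 170 mm, x = 12 mm in the box frame. Below the handle: outlet pipe's top 43 mm, valve body's 48 mm above the bench.
- tagged_tip (a point): Tip of the tagged handle, on its centre line, 64 mm from the axis. Handle: steel strip with a black sleeve from 22 to 64 mm from the axis, 20 mm wide, 60.5 to 71.5 mm above the bench. A flat round metal tag, 32 mm across, 2 mm thick, lies on the sleeve 34 mm from the axis; only this handle has one, otherwise both are alike.
- plain_handle (a joint): Angle of the other valve's handle, the one without a tag; same meaning. Starts between 0 and 0.2 and is to stay as it is.
- plain_tip (a point): Tip of the plain handle, 64 mm from its axis.
- deep_socket: Chrome deep socket standing upright, 28 mm across, 75 mm tall, in front of the air box. A bystander; origin: centre of its underside.
- short_socket: Chrome short socket standing upright, 34 mm across, 40 mm tall, behind the air box. A bystander; origin: centre of its underside.
- wrench: Steel spanner lying flat, 190 mm long, in front of the air box. A bystander; origin: about its middle, underside.
- screwdriver: Screwdriver lying, 200 mm long, to the right of the air box. A bystander; origin: about its middle, underside.
- tape_roll: Roll of masking tape lying flat, 96 mm across, 24 mm tall, behind the air box. A bystander; origin: centre of its underside.
- oil_can: Small tin standing upright, 66 mm across, 95 mm tall, to the right of the air box. A bystander; origin: centre of its underside.
- cleaner: Orange hand-cleaner bottle standing upright, 72 mm across, 150 mm tall, to the left of the air box. A bystander; origin: centre of its underside.
- blow_gun: Metal air blow gun lying flat, about 150 mm long, 25 mm tall, to the left of the air box. A bystander; origin: about its middle, underside.

How it is judged:
On the way, in this order (a step that is already met when the one before it is completed fails the run):
1. the cover is slid fully aside over the deck (y of cover in the frame of box below -0.113 m), for 0.2 s.
2. the tagged handle is pushed shut, with the cover still aside (value of joint tagged_handle above 1.45 rad and y of cover in the frame of box below -0.113 m), for 0.2 s.
At the end, for the whole second after the job is handed in: The cover rests flat in its guides within 18 mm of the right-hand end stop, the tagged handle is shut (above 1.45 rad of 1.571) and at rest, the tip of the plain handle is within 12 mm of where it was, and the bystanders stand within 30 mm of their places, not tipped (all of step 2 and linear speed of cover below 0.01 m/s and angle between cover's own z axis and vertical below 0.05 rad and height (world z) of cover below 0.094 m and velocity of joint tagged_handle below 0.05 rad/s and distance of plain_tip from where it was at the start of the episode below 0.012 m and distance of each of deep_socket, short_socket, wrench, screwdriver, tape_roll, oil_can, cleaner, blow_gun from where it was at the start of the episode below 0.03 m and angle between each of deep_socket, short_socket, oil_can, cleaner's own z axis and vertical below 0.3 rad); the robot touches nothing.
It fails at once if the cover is lifted (6 mm) or pried up (0.08 rad) (height (world z) of cover above 0.094 m or angle between cover's own z axis and vertical above 0.08 rad).
It fails at once if the cover's handle is gripped between the fingers (x of the grasp point in the frame of cover_grip between -0.06 and 0.06 m and y of the grasp point in the frame of cover_grip between -0.005 and 0.005 m and z of the grasp point in the frame of cover_grip between -0.014 and 0.02 m and contact force between the fingers and cover above 6 N).
It fails at once if the tagged valve handle is gripped between the fingers (x of the grasp point in the frame of tagged_pivot between -0.075 and 0 m and y of the grasp point in the frame of tagged_pivot between -0.008 and 0.008 m and z of the grasp point in the frame of tagged_pivot between -0.014 and 0.02 m and contact force between the fingers and tagged_handle above 6 N).
It fails at once if the other valve's handle is turned (distance of plain_tip from where it was at the start of the episode above 0.012 m).
It fails at once if a bystander is moved or lifted 30 mm or tipped over (distance of any of deep_socket, short_socket, wrench, screwdriver, tape_roll, oil_can, cleaner, blow_gun from where it was at the start of the episode above 0.03 m or angle between any of deep_socket, short_socket, oil_can, cleaner's own z axis and vertical above 0.3 rad).
It also fails if it takes over 51 s, if anything falls off the work surface, if the arm or the gripper's body presses on something with over 40 N, if the wrist force passes 120 N, or if a joint passes its speed limit or range.

ROBOT

A 7-joint arm with a two-finger parallel gripper is mounted at the origin on the work surface. World frame = base frame: x ahead of the robot, y to its left, z up, the work surface at z = 0. Lengths are in m, angles in rad, forces in N, time in s.
With the tool pointing down it reaches from about 0.425 to 0.925 m from the base axis. Payload 6.8 kg.
Tool frame: the origin (TCP) lies between the finger pads; the fingertips stand 17 mm ahead of it and the grasp point (between the pads) lies 2 mm behind it; z points along the fingers, y is the direction in which the jaws open and shut (so a half turn about z gives the same grasp; the last joint's range is limited). The gripper opens to 85 mm and grips with 20 to 120 N. Pads are 22 mm wide; open, the fingers measure 114 mm over their backs; the gripper's body (76 mm by 85 mm) begins 54 mm behind the grasp point. The pads swing forward as they close: fully open they stand 13 mm farther back than shut.
Start: joints at [-1.325, 0.477, 0.022, 1.555, -0.011, 1.109, -0.083], TCP at [0.234, 0.633, 0.248] pointing down, gripper open.
Joint ranges: [-2.96, 2.96], [-0.34, 2.1], [-1.41, 1.46], [0.24, 2.44], [-1.37, 4.51], [0.17, 1.92], [-2.96, 2.96]. Speed limits (rad/s): [2.39, 2.39, 3.14, 3.14, 3.14, 3.14, 3.14].

INTERFACE

Orientations are given as a unit quaternion [w, x, y, z].
In Python, from station import bot gives the robot as it stands. The module is installed in compiled form; this text tells all that it offers.
- The arm moves only by the tool carry_out, never from a script. Its argument "moves" is a list of rows, each a list of 3 entries, a list of its own where there are three numbers: the turn, a rotation vector about the tool's x, y, z in degrees, then the shift along the tool's x, y, z in cm, then the finger opening in cm, from 0 to 8.54. A call has 1 to 5 rows; each row is the pose to reach, as a shift and turn from the pose commanded when the call began, along the tool's axes at that moment; what a row does not reach only later rows make up. A row lasts 1/8 s, in which the tool goes at most 62.5 mm and 10.7 degrees, less where a joint would pass 70% of its speed; a pose out of reach is approached as far as the arm can. A call with a gripper value outside its range is refused whole. The fingers move at their own pace and stop on an object; "newtons" is the grip in N (left out, the last holds). Time passes only in rows, so rows that repeat a pose let the fingers close. It gives the time, the measured TCP pose, the force and the opening at its end, in the units of the state.
- bot.get_obs(): the state, without advancing time (a new reading comes with each control period).
- bot.read_camera(name): name is "side" or "top"; returns the picture (384x512x3 uint8, red, green, blue); there is no depth.
- bot.camera_info(name): a dict with "vertical_fov" (degrees; the focal length in pixels is half the picture's height over the tangent of half this angle, whatever the lens; pixels are square), "cx", "cy" (the principal point, pixels), "k1" (the pictures are not rectified: a ray, as slopes to the right and down, at radius r is drawn at 1 + k1 r^2 times it, then the intrinsics apply), "position" and "attitude" of the camera in the world. Camera axes: x right, y up, looking along -z (the intrinsics and any distortion apply to the point x, -y, -z); pixel columns grow to the right and rows downward; lengths in m; the calibration is good to about 2 mm. A picture is of the moment at which its call begins. camera_info takes no time and is no camera call.
- bot.hand_in(): hands the job in, once; it reports no verdict.
Trained networks look in the newest picture that a camera, given by its name, has taken for a name from the list of things; names that differ only in an ending like _2 or _b are one class to them, and where a whole thing is asked for, a point or a joint stands for the part that bears it (a point fixed in the world has none). Each returns a list of dicts, best first, with "score" (0 to 1); they miss things now and then, are a little off and sometimes report something else, mostly with a low value. They report only what shows in the picture. A call takes as long as a camera call.
- bot.silhouettes(label, camera): "region" (384x512 bool, what is visible of it) and "location" ([column, row] in pixels, amid what is visible of it).
The state is a dict: "t": time; "q": joint angles; "joint_vel": joint speeds; "joint_torque": joint torques, N m; "eef_pos": TCP position; "tool_rot": TCP orientation; "contact_force": force on the tool from outside, world axes, zero at the start; "torque": the same for the moment, N m; "gripper_width": opening from 0.0 (shut) to 1.0 (fully open).
Only numpy, scipy, OpenCV 4.12 (cv2) and the standard library are available. Lean on these libraries where they do the work, as an engineer would, in place of code of your own. Each camera call takes 0.05 s, during which the arm holds its last target. There are 200 camera calls.

## Working session

There is one attempt and no reset: what is moved stays moved. The work goes in short steps, Python scripts to look and compute and a tool call to move; the robot and the scene stay as the last step left them, time stands still between calls to the robot, and variables do not carry over. Pictures are saved under pics/ and viewed, about 8 in all and at most 12, crops included, and the job is handed in when it is done.

Besides the shell and the picture viewer there is one more tool, called after "Call:" as a command line: name --argument value ..., lists and objects as JSON in quotes. carry_out: Moves the arm, as the interface text tells. Its arguments: {"type":"object","properties":{"moves":{"type":"array"},"newtons":{"type":"number"}},"required":["moves"]}

```bash
mkdir -p pics; cat > h.py <<'E'
import numpy as np, cv2
from scipy.spatial.transform import Rotation as R
from station import bot
def cam(n):
    c=bot.camera_info(n); f=192/np.tan(np.radians(c['vertical_fov'])/2)
    a=np.array(c['attitude'],float)
    M=a if a.shape==(3,3) else R.from_quat(a[[1,2,3,0]]).as_matrix()
    return f,c['cx'],c['cy'],c['k1'],np.array(c['position']),M
def ray(n,uv):
    f,cx,cy,k1,p,M=cam(n); d=np.array([(uv[0]-cx)/f,(uv[1]-cy)/f]); s=d.copy()
    for _ in range(20): s=d/(1+k1*(s@s))
    return p,M@np.array([s[0],-s[1],-1])
def atz(n,uv,z):
    p,d=ray(n,uv); return p+d*(z-p[2])/d[2]
def proj(n,P):
    f,cx,cy,k1,p,M=cam(n); v=M.T@(np.array(P)-p); s=np.array([v[0],-v[1]])/-v[2]
    s=s*(1+k1*(s@s)); return np.array([cx+f*s[0],cy+f*s[1]])
E
cat > a.py <<'E'
from h import *
for n in('side','top'):
    im=bot.read_camera(n); cv2.imwrite(f'pics/{n}0.png',im[:,:,::-1]); print(n,bot.camera_info(n))
    for l in('box','cover','cover_grip','tagged_handle','oil_can','cleaner','deep_socket'):
        for r in bot.silhouettes(l,n)[:2]: print(n,l,round(r['score'],2),np.round(r['location']),r['region'].sum(), np.round(cv2.minAreaRect(np.argwhere(r['region'])[:,::-1].astype(np.float32)),1) if 0 else '')
o=bot.get_obs();print(o)
E
python3 a.py
```

```text
side {'vertical_fov': 46.408555659579164, 'cx': 262.2145569353601, 'cy': 195.137278984748, 'k1': -0.08444940221474284, 'position': array([ 0.06918382, -0.84451267,  0.94036339]), 'attitude': array([ 0.8815164 ,  0.39101836, -0.11415982, -0.23874885])}
side box 0.83 [278. 230.] 10348 
side cover 0.84 [245. 168.] 3509 
side cover_grip 0.69 [247. 169.] 3522 
side oil_can 0.9 [351. 287.] 1079 
side cleaner 0.7 [252. 125.] 489 
side deep_socket 0.69 [206. 217.] 212 
top {'vertical_fov': 57.199867969678365, 'cx': 256.7995297204669, 'cy': 188.9810625472114, 'k1': 0.03799491014309428, 'position': array([ 0.38558664, -0.01053326,  1.004729  ]), 'attitude': array([-0.70231632, -0.06228194,  0.06601476,  0.7060558 ])}
top box 0.62 [308. 192.] 10694 
top cover 0.64 [216. 180.] 7261 
top cover_grip 0.73 [214. 180.] 7200 
top oil_can 0.89 [394. 179.] 743 
top cleaner 0.59 [148. 131.] 845 
top deep_socket 0.57 [220. 107.] 516 
{'t': 0.8, 'q': array([-1.32506277,  0.47697884,  0.02240954,  1.55542344, -0.01149041,
        1.10927041, -0.08310171]), 'joint_vel': array([ 4.39950049e-05, -1.40824892e-03,  1.43183344e-03, -1.57769586e-03,
        4.44240999e-04,  1.81061157e-03,  2.21754811e-04]), 'joint_torque': array([ 5.97246999e-04, -5.96264291e+01,  1.60642963e+00, -2.81537265e+01,
        1.23792319e-02,  1.45088408e-03, -1.56381429e-05]), 'eef_pos': array([0.23389231, 0.63319735, 0.24831238]), 'tool_rot': array([1.81103248e-06, 1.76008737e-01, 9.84388604e-01, 2.42842468e-05]), 'contact_force': array([-0.35831152, -0.62440904,  0.04106041]), 'torque': array([ 0.03675519, -0.00648809,  0.01381756]), 'gripper_width': 1.000902397674677}
```

View pics/top0.png

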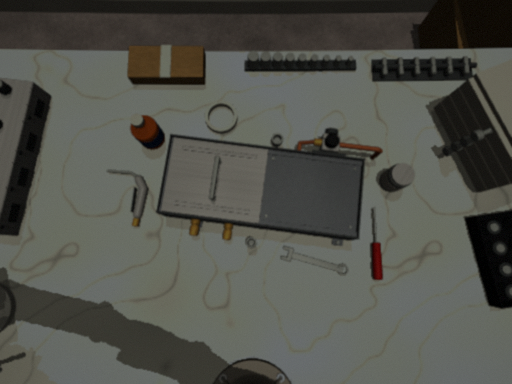

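View pics/side0.png

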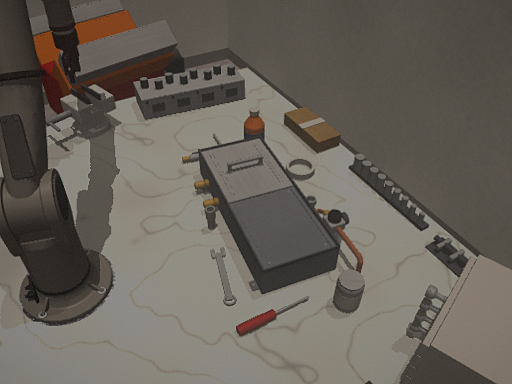

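Top view: cover on the left half, handle bar about (215,178); box rim corners near (171,136), (364,157), (358,238), (160,213). Refine with an enlarged crop.

```bash
python3 - <<'E'
from h import *
im=cv2.imread('pics/top0.png')[125:248,150:375]; cv2.imwrite('pics/c1.png',cv2.convertScaleAbs(cv2.resize(im,None,fx=3.5,fy=3.5,interpolation=cv2.INTER_CUBIC),alpha=1.8))
from scipy.optimize import least_squares
c=np.array([atz('top',u,.098)[:2] for u in [(171,136),(364,157),(358,238),(160,213)]])
m=np.array([[.107,.263],[.107,-.263],[-.107,-.263],[-.107,.263]])
f=lambda p:((R.from_euler('z',p[2]).as_matrix()[:2,:2]@m.T).T+p[:2]-c).ravel()
s=least_squares(f,[.5,0,0]);print(s.x,s.fun.reshape(4,2)*1000)
print(atz('top',(219.5,156),.123),atz('top',(211.5,199),.123))
E
```

```text
[ 0.56232027 -0.03169401 -0.1225784 ] [[ 3.00713672  2.91059458]
 [-0.77293296 -4.75269653]
 [-0.01654002 -6.83009394]
 [-2.21766374  8.67219589]]
[0.63477959 0.08031821 0.123     ] [0.5223551  0.09904719 0.123     ]
```

View pics/c1.png

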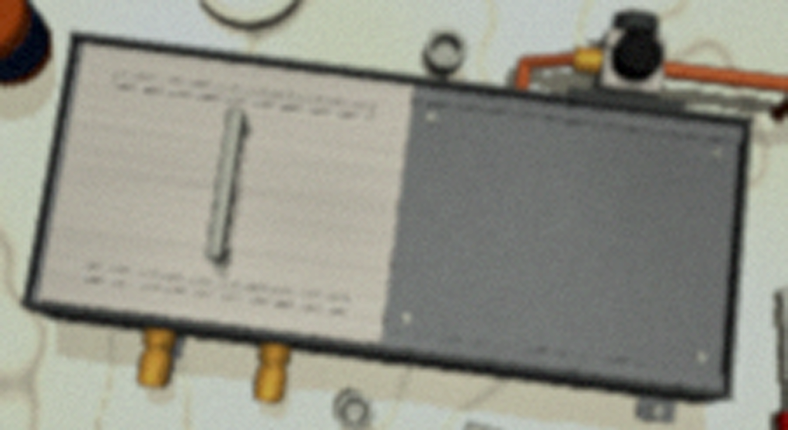

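```bash
python3 - <<'E'
from h import *
from scipy.optimize import least_squares
Z=[(75,36),(749,121),(730,394),(27,304)]
c=np.array([atz('top',(u/3.5+150,v/3.5+125),.098)[:2] for u,v in Z])
m=np.array([[.107,.263],[.107,-.263],[-.107,-.263],[-.107,.263]])
f=lambda p:((R.from_euler('z',p[2]).as_matrix()[:2,:2]@m.T).T+p[:2]-c).ravel()
s=least_squares(f,[.5,0,0]);print(s.x,(s.fun.reshape(4,2)*1000).round(1))
x,y,a=s.x;Rm=R.from_euler('z',a).as_matrix()[:2,:2]
for u,v in [(237,109),(217,262),(412,86),(384,338)]:
    z=.125 if v in(109,262) else .092
    print((Rm.T@(atz('top',(u/3.5+150,v/3.5+125),z)[:2]-[x,y])).round(4))
im=cv2.imread('pics/side0.png')
for n in('side','top'):
    im=cv2.imread(f'pics/{n}0.png');im=cv2.resize(im,None,fx=2,fy=2)[150:570,300:700] if n=='side' else im
    for q in m:
      for z in(.098,0.0): print(n,q,z,proj(n,[*(Rm@q+[x,y]),z]).round(1))
E
```

```text
[ 0.56207597 -0.03074224 -0.13309209] [[ 3.4  3.5]
 [ 3.1 -5. ]
 [-3.9 -2.9]
 [-2.6  4.4]]
[0.0558 0.124 ]
[-0.0589  0.1215]
[ 0.0999 -0.0018]
[-0.0949 -0.0048]
side [0.107 0.263] 0.098 [259.8 135.2]
side [0.107 0.263] 0.0 [259.4 158.7]
side [ 0.107 -0.263] 0.098 [340.8 245.5]
side [ 0.107 -0.263] 0.0 [335.8 270. ]
side [-0.107 -0.263] 0.098 [262.6 271.4]
side [-0.107 -0.263] 0.0 [262.  295.7]
side [-0.107  0.263] 0.098 [197.6 149.5]
side [-0.107  0.263] 0.0 [200.  173.4]
top [0.107 0.263] 0.098 [170.2 134.1]
top [0.107 0.263] 0.0 [178.1 145.2]
top [ 0.107 -0.263] 0.098 [365.8 158.4]
top [ 0.107 -0.263] 0.0 [355.4 167.3]
top [-0.107 -0.263] 0.098 [359.8 239.1]
top [-0.107 -0.263] 0.0 [349.6 240.5]
top [-0.107  0.263] 0.098 [155.9 212.9]
top [-0.107  0.263] 0.0 [165.5 216.8]
```

Call:
carry_out --moves '[[[0,0,0],[-5,-3.5,0],0],[[0,0,0],[-10,-7,0],0],[[0,0,0],[-15,-10.5,0],0],[[0,0,0],[-20,-14,0],0],[[0,0,0],[-25,-17.4,0],0]]' --newtons 40

```text
t: 1.42
eef_pos: [0.4091, 0.3817, 0.2486]
tool_rot: [0.0, 0.176, 0.984, 0.0]
contact_force: [0.6, -0.2, -1.0]
gripper_width: 0.002
```

Call:
carry_out --moves '[[[0,0,-3],[-5,-3.5,0],0],[[0,0,-6],[-10,-7,0],0],[[0,0,-9],[-15,-10.5,0],0],[[0,0,-13.1],[-20,-14,0],0],[[0,0,-13.1],[-25,-17.4,0],0]]'

```text
t: 2.05
eef_pos: [0.5833, 0.1318, 0.2487]
tool_rot: [0.0, 0.062, 0.998, 0.0]
contact_force: [-0.1, 0.8, 0.2]
gripper_width: -0.0
```

Call:
carry_out --moves '[[[0,0,0],[0,0,0],0],[[0,0,0],[0,0,0],0]]'

```text
t: 2.3
eef_pos: [0.5821, 0.1338, 0.2482]
tool_rot: [-0.0, 0.063, 0.998, 0.0]
contact_force: [-0.9, 1.3, 0.5]
gripper_width: 0.0
```

```bash
cat > s.py <<'E'
from h import *
o=bot.get_obs();p=o['eef_pos'];M=R.from_quat(np.array(o['tool_rot'])[[1,2,3,0]]).as_matrix()
a=-.125;B=R.from_euler('z',a).as_matrix()
print('t',o['t'],'boxframe',(B.T@(p-[.562,-.031,0])).round(4),'axes in box',(B.T@M).round(3).tolist(),'F',(B.T@o['contact_force']).round(1),'w',o['gripper_width'])
E
python3 s.py
```

```text
t 2.3 boxframe [-0.0006  0.1661  0.2482] axes in box [[-1.0, 0.001, -0.0], [0.001, 1.0, 0.0], [0.0, 0.0, -1.0]] F [-1.   1.2  0.5] w 0.00032170545367545163
```

Call:
carry_out --moves '[[[0,0,0],[0,0,4],0],[[0,0,0],[0,0,8],0],[[0,0,0],[0,0,11],0],[[0,0,0],[0,0,12.9],0],[[0,0,0],[0,0,12.9],0]]'

```text
t: 2.92
eef_pos: [0.5812, 0.1345, 0.1183]
tool_rot: [-0.001, 0.062, 0.998, -0.0]
contact_force: [0.2, 0.3, 0.5]
gripper_width: 0.004
```

```bash
python3 s.py; python3 - <<'E'
from h import *
im=bot.read_camera('side')[100:230,170:320,::-1]
cv2.imwrite('pics/c2.png',cv2.convertScaleAbs(cv2.resize(im,None,fx=4,fy=4,interpolation=cv2.INTER_CUBIC),alpha=1.6))
E
```

```text
t 2.925 boxframe [-0.0016  0.1666  0.1183] axes in box [[-1.0, -0.002, -0.002], [-0.002, 1.0, -0.001], [0.002, -0.001, -1.0]] F [0.2 0.3 0.5] w 0.004418487532519309
```

View pics/c2.png

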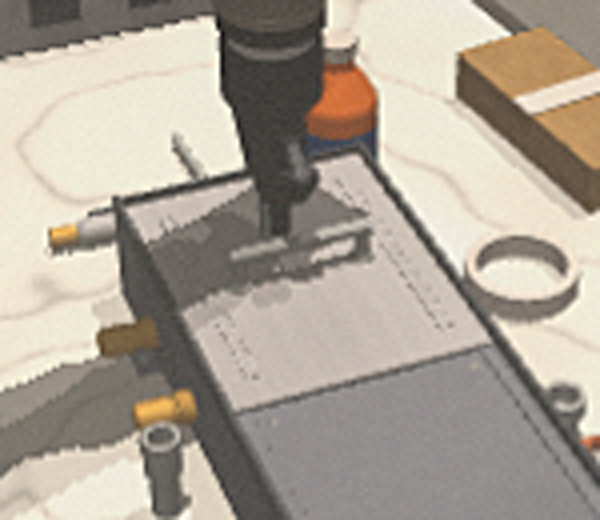

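The closed fingers (about crop (275,215)) stand behind the bar's far side, near its middle. Now push.

Call:
carry_out --moves '[[[0,0,0],[0,-1.5,0],0],[[0,0,0],[0,-3,0],0],[[0,0,0],[0,-4.5,0],0],[[0,0,0],[0,-6,0],0],[[0,0,0],[0,-8,0],0]]'

```text
t: 3.6
eef_pos: [0.5727, 0.0541, 0.1199]
tool_rot: [0.001, 0.062, 0.998, 0.001]
contact_force: [0.6, 4.2, 2.2]
gripper_width: 0.001
```

```bash
python3 s.py
```

```text
t 3.6 boxframe [0.     0.0858 0.1199] axes in box [[-1.0, -0.001, 0.001], [-0.001, 1.0, 0.001], [-0.001, 0.001, -1.0]] F [0.1 4.3 2.2] w 0.0007069619305210759
```

Call:
carry_out --moves '[[[0,0,0],[0,-2,0],0],[[0,0,0],[0,-4,0],0],[[0,0,0],[0,-6,0],0],[[0,0,0],[0,-8,0],0],[[0,0,0],[0,-10,0],0]]'

```text
t: 4.22
eef_pos: [0.5594, -0.0463, 0.1193]
tool_rot: [-0.0, 0.063, 0.998, 0.0]
contact_force: [0.9, 5.0, 3.4]
gripper_width: -0.001
```

Call:
carry_out --moves '[[[0,0,0],[0,-2,0],0],[[0,0,0],[0,-4,0],0],[[0,0,0],[0,-5.5,0],0],[[0,0,0],[0,-7,0],0],[[0,0,0],[0,-8,0],0]]'

```text
t: 4.85
eef_pos: [0.5492, -0.1254, 0.1191]
tool_rot: [-0.0, 0.063, 0.998, 0.0]
contact_force: [-0.2, 6.1, 3.6]
gripper_width: 0.002
```

```bash
python3 s.py
```

```text
t 4.85 boxframe [-0.0009 -0.0952  0.1191] axes in box [[-1.0, 0.001, -0.001], [0.001, 1.0, 0.0], [0.001, 0.0, -1.0]] F [-1.   6.1  3.6] w 0.002058307789900033
```

Now creep to the stop.

Call:
carry_out --moves '[[[0,0,0],[0,-0.5,0],0],[[0,0,0],[0,-0.9,0],0],[[0,0,0],[0,-1.2,0],0],[[0,0,0],[0,-1.4,0],0],[[0,0,0],[0,-1.4,0],0]]'

```text
t: 5.48
eef_pos: [0.5478, -0.1381, 0.1191]
tool_rot: [-0.0, 0.062, 0.998, 0.0]
contact_force: [-0.5, 3.9, 3.7]
gripper_width: -0.001
```

Call:
carry_out --moves '[[[0,0,0],[0,-0.2,0],0],[[0,0,0],[0,-0.3,0],0],[[0,0,0],[0,-0.3,0],0]]'

```text
t: 5.85
eef_pos: [0.5483, -0.1391, 0.1191]
tool_rot: [0.0, 0.062, 0.998, 0.001]
contact_force: [2.4, 8.3, 3.0]
gripper_width: 0.001
```

```bash
python3 s.py
```

```text
t 5.85 boxframe [-1.000e-04 -1.090e-01  1.191e-01] axes in box [[-1.0, -0.002, 0.0], [-0.002, 1.0, 0.002], [-0.0, 0.002, -1.0]] F [1.4 8.5 3. ] w 0.0013844052649854496
```

Call:
carry_out --moves '[[[0,0,0],[0,-0.3,0],0],[[0,0,0],[0,-0.3,0],0]]'

```text
t: 6.1
eef_pos: [0.5484, -0.1394, 0.1191]
tool_rot: [-0.0, 0.06, 0.998, 0.003]
contact_force: [1.2, 15.0, 3.9]
gripper_width: -0.004
```

Call:
carry_out --moves '[[[0,0,0],[0,0.9,0],0],[[0,0,0],[0,2.5,0],0],[[0,0,0],[0,2.5,-4],0],[[0,0,0],[0,2.5,-9],0],[[0,0,0],[0,2.5,-14],0]]'

```text
t: 6.72
eef_pos: [0.5499, -0.1197, 0.2603]
tool_rot: [-0.001, 0.063, 0.998, -0.001]
contact_force: [1.0, -0.5, -0.7]
gripper_width: -0.003
```

Call:
carry_out --moves '[[[0,0,0],[5,0,0],0],[[0,0,0],[10,0,0],0],[[0,0,0],[10,-5,0],0],[[0,0,0],[10,-10,0],0],[[0,0,0],[10,-15,0],0]]'

```text
t: 7.35
eef_pos: [0.4319, -0.2573, 0.2593]
tool_rot: [0.0, 0.063, 0.998, -0.0]
contact_force: [1.1, 0.3, -0.0]
gripper_width: -0.001
```

```bash
python3 s.py; python3 - <<'E'
from h import *
im=bot.read_camera('top'); cv2.imwrite('pics/top1.png',im[:,:,::-1])
for l in('tagged_handle','tagged_tip','plain_handle','cover','cover_grip'):
    for r in bot.silhouettes(l,'top')[:2]: print(l,round(r['score'],2),np.round(r['location'],1),r['region'].sum())
im=im[125:248,150:375,::-1];cv2.imwrite('pics/c3.png',cv2.convertScaleAbs(cv2.resize(im,None,fx=3.5,fy=3.5,interpolation=cv2.INTER_CUBIC),alpha=1.8))
E
```

```text
t 7.35 boxframe [-0.1009 -0.2407  0.2593] axes in box [[-1.0, 0.0, 0.0], [0.0, 1.0, -0.001], [-0.0, -0.001, -1.0]] F [ 1.1  0.4 -0. ] w -0.0006621003263457681
tagged_handle 0.7 [149.6 129.4] 892
tagged_handle 0.67 [217.4 109.1] 396
tagged_tip 0.63 [198.2 182. ] 235
plain_handle 0.65 [233.4 192.2] 189
plain_handle 0.6 [375.4 258.8] 384
cover 0.85 [311.  191.2] 7387
cover 0.27 [232.3 189.3] 158
cover_grip 0.82 [310.5 190.3] 7322
cover_grip 0.34 [309.5 258.6] 394
```

View pics/c3.png

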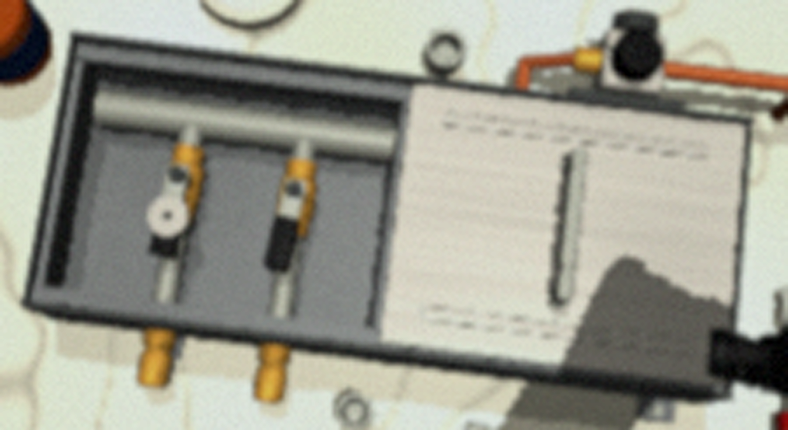

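Cover lies against the right stop. The left valve bears the tag (crop (167,216), nut (178,173)); the plain one is right (nut (294,190), tip about (278,268)). Check these against the model.

```bash
python3 - <<'E'
from h import *
B=R.from_euler('z',-.125).as_matrix();o=np.array([.562,-.031,0])
for n,u,v,z in [('tag',167,216,.0735),('nut',178,174,.076),('tip',160,254,.0715),('pnut',294,190,.076),('ptip',278,269,.0715),('plainleft',265,266,.0715),
  ('boxpipeL',166,300,.043),('pipeR',283,312,.043)]:
    print(n,(B.T@(atz('top',(u/3.5+150,v/3.5+125),z)-o)).round(4))
for q in[(.012,.17,.072),(.012,.078,.072),(-.022,.17,.0735)]: print(((proj('top',B@q+o)-[150,125])*3.5).round(0))
E
```

```text
tag [-0.0201  0.1726  0.0735]
nut [0.0131 0.1686 0.076 ]
tip [-0.0496  0.1739  0.0715]
pnut [0.0114 0.0783 0.076 ]
ptip [-0.0504  0.0828  0.0715]
plainleft [-0.0492  0.093   0.0715]
boxpipeL [-0.0812  0.1691  0.043 ]
pipeR [-0.0797  0.077   0.043 ]
[177. 176.]
[295. 190.]
[170. 219.]
```

Call:
carry_out --moves '[[[0,0,0],[-1.2,6,0],0],[[0,0,0],[-2.4,12,0],0],[[0,0,0],[-3.6,18,0],0],[[0,0,0],[-4.8,24,0],0],[[0,0,0],[-6,30,0],0]]'

```text
t: 8.28
eef_pos: [0.5294, 0.0379, 0.2594]
tool_rot: [0.0, 0.061, 0.998, 0.0]
contact_force: [0.4, -0.5, -0.1]
gripper_width: 0.006
```

Call:
carry_out --moves '[[[0,0,0],[-0.6,5,0],0],[[0,0,0],[-0.8,7.1,0],0],[[0,0,0],[-0.8,7.1,5],0],[[0,0,0],[-0.8,7.1,10],0],[[0,0,0],[-0.8,7.1,10],0]]'

```text
t: 8.9
eef_pos: [0.5431, 0.1031, 0.1562]
tool_rot: [-0.004, 0.062, 0.998, -0.002]
contact_force: [-0.8, -0.5, 0.7]
gripper_width: -0.0
```

```bash
python3 s.py
```

```text
t 8.9 boxframe [-0.0355  0.1307  0.1562] axes in box [[-1.0, -0.0, -0.007], [-0.0, 1.0, -0.004], [0.007, -0.004, -1.0]] F [-0.7 -0.6  0.7] w -0.00012438446119441036
```

Call:
carry_out --moves '[[[0,0,0],[0,0,3],0],[[0,0,0],[0,0,6],0],[[0,0,0],[0,0,7.5],0],[[0,0,0],[0,0,8.5],0],[[0,0,0],[0,0,8.5],0]]'

```text
t: 9.52
eef_pos: [0.5466, 0.1038, 0.0747]
tool_rot: [0.0, 0.063, 0.998, 0.0]
contact_force: [0.1, 0.1, -0.2]
gripper_width: 0.001
```

```bash
python3 s.py; python3 - <<'E'
from h import *
im=bot.read_camera('side')[100:230,170:320,::-1]
cv2.imwrite('pics/c4.png',cv2.convertScaleAbs(cv2.resize(im,None,fx=4,fy=4,interpolation=cv2.INTER_CUBIC),alpha=1.6))
# arc plan (box frame -> tool axes cm, relative to commanded)
p=np.array([.012,.170])
for th in np.radians([8,20,30,40,50,60,70,80,90,95]):
    d=np.array([-np.cos(th),np.sin(th)]);n=np.array([np.sin(th),np.cos(th)])
    h=.010+.0145*np.cos(th)+.011*np.sin(th)
    print(round(np.degrees(th)),(p+.045*d-h*n).round(4))
E
```

```text
t 9.525 boxframe [-0.0321  0.1319  0.0747] axes in box [[-1.0, 0.0, 0.0], [0.0, 1.0, 0.0], [-0.0, 0.0, -1.0]] F [ 0.1  0.2 -0.2] w 0.0010178432481545016
8 [-0.0362  0.1506]
20 [-0.0397  0.1597]
30 [-0.041   0.1682]
40 [-0.0406  0.1773]
50 [-0.0382  0.1866]
60 [-0.0337  0.1956]
70 [-0.0272  0.2036]
80 [-0.0188  0.2103]
90 [-0.009  0.215]
95 [-0.0037  0.2165]
```

View pics/c4.png

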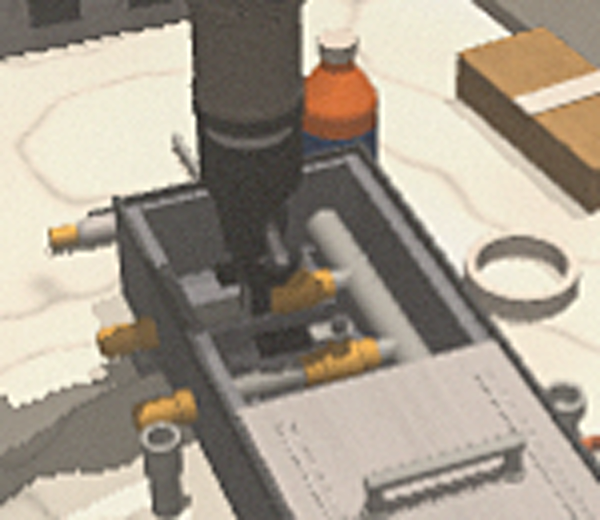

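Fingers are down between the two valves (crop (258,290)), touching nothing. Push along the arc.

Call:
carry_out --moves '[[[0,0,0],[0.4,1.3,0],0],[[0,0,0],[0.6,2.3,0],0],[[0,0,0],[0.9,3.2,0],0],[[0,0,0],[0.9,4.1,0],0],[[0,0,0],[0.8,4.9,0],0]]'

```text
t: 10.2
eef_pos: [0.5442, 0.1525, 0.0743]
tool_rot: [-0.0, 0.063, 0.998, -0.001]
contact_force: [-0.4, -5.6, 0.8]
gripper_width: -0.001
```

```bash
python3 s.py
```

```text
t 10.2 boxframe [-0.0406  0.1798  0.0743] axes in box [[-1.0, 0.001, -0.001], [0.001, 1.0, -0.002], [0.001, -0.002, -1.0]] F [ 0.3 -5.6  0.8] w -0.0005327776902449391
```

Call:
carry_out --moves '[[[0,0,0],[-0.2,0.6,0],0],[[0,0,0],[-0.6,1.5,0],0],[[0,0,0],[-1.3,2.3,0],0],[[0,0,0],[-2.1,2.9,0],0],[[0,0,0],[-2.8,3.3,0],0]]'

```text
t: 10.82
eef_pos: [0.5734, 0.1833, 0.0735]
tool_rot: [-0.003, 0.062, 0.998, -0.001]
contact_force: [-7.0, -1.6, 1.6]
gripper_width: -0.003
```

Call:
carry_out --moves '[[[0,0,0],[-0.3,0.1,0],0],[[0,0,0],[-0.5,0.1,0],0],[[0,0,0],[-0.5,0.1,0],0]]'

```text
t: 11.2
eef_pos: [0.5788, 0.1848, 0.0737]
tool_rot: [-0.002, 0.062, 0.998, -0.0]
contact_force: [-6.9, -0.6, 1.3]
gripper_width: 0.003
```

```bash
python3 s.py
```

```text
t 11.2 boxframe [-0.0103  0.2162  0.0737] axes in box [[-1.0, -0.002, -0.005], [-0.002, 1.0, -0.0], [0.005, -0.0, -1.0]] F [-6.7 -1.5  1.3] w 0.0026927752966642154
```

Near the predicted end (x = -0.009); press on until the force rises.

Call:
carry_out --moves '[[[0,0,0],[-0.3,0,0],0],[[0,0,0],[-0.3,0,0],0]]'

```text
t: 11.45
eef_pos: [0.5805, 0.185, 0.0735]
tool_rot: [-0.004, 0.061, 0.998, -0.0]
contact_force: [-7.3, 1.6, 2.6]
gripper_width: 0.002
```

Call:
carry_out --moves '[[[0,0,0],[-0.3,0,0],0],[[0,0,0],[-0.3,0,0],0]]'

```text
t: 11.7
eef_pos: [0.5813, 0.185, 0.0731]
tool_rot: [-0.006, 0.061, 0.998, -0.0]
contact_force: [-14.9, 1.3, 6.4]
gripper_width: -0.002
```

```bash
python3 s.py
```

```text
t 11.7 boxframe [-0.0078  0.2167  0.0731] axes in box [[-1.0, -0.003, -0.012], [-0.003, 1.0, -0.001], [0.012, -0.001, -1.0]] F [-14.9  -0.5   6.4] w -0.001997762305383265
```

Stop reached. Back off, rise, move clear and check.

Call:
carry_out --moves '[[[0,0,0],[1.2,0,0],0],[[0,0,0],[3,0,0],0],[[0,0,0],[3,0,-6],0],[[0,0,0],[3,0,-12],0],[[0,0,0],[3,0,-18],0]]'

```text
t: 12.32
eef_pos: [0.5574, 0.1867, 0.2567]
tool_rot: [0.001, 0.062, 0.998, 0.0]
contact_force: [0.6, -0.8, 0.6]
gripper_width: 0.001
```

Call:
carry_out --moves '[[[0,0,0],[5,5,0],0],[[0,0,0],[8,10,0],0],[[0,0,0],[8,15,0],0],[[0,0,0],[8,20,0],0],[[0,0,0],[8,20,0],0]]'

```text
t: 12.95
eef_pos: [0.5012, 0.4001, 0.2541]
tool_rot: [-0.0, 0.059, 0.998, 0.001]
contact_force: [-0.8, -0.8, -0.6]
gripper_width: -0.0
```

```bash
python3 s.py; python3 - <<'E'
from h import *
im=bot.read_camera('top')
cv2.imwrite('pics/c5.png',cv2.convertScaleAbs(cv2.resize(im[90:290,100:410,::-1],None,fx=2.5,fy=2.5,interpolation=cv2.INTER_CUBIC),alpha=1.8))
E
```

```text
t 12.95 boxframe [-0.1141  0.4202  0.2541] axes in box [[-1.0, -0.007, -0.0], [-0.007, 1.0, 0.003], [0.0, 0.003, -1.0]] F [-0.7 -0.9 -0.6] w -0.00044439707341138577
```

View pics/c5.png

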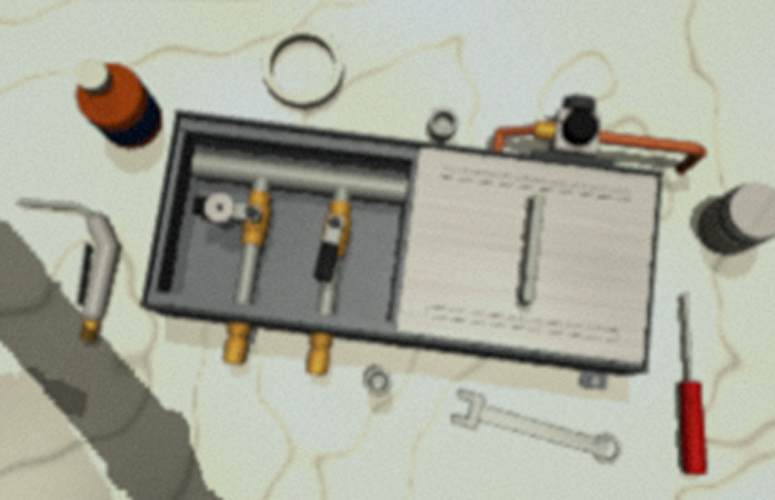

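The tagged handle points left, crosswise to its pipe (nut (255,214), tag (219,208)). The plain handle is unchanged at (327,262), the cover is at the right stop, and the bystanders are in place.

```bash
python3 -c "
from station import bot
print(bot.hand_in())"
```

```text
the job is handed in; nothing more can be done
None
```

The air line with the round tag is shut off and the job is handed in; the hand-in gave no verdict. With the fingers shut, I pushed the cover by the side of its bar to the right-hand stop. I then pushed the tagged valve handle (the left one) clockwise to its stop, staying clear of everything else.

- **Cover:** the push force rose to about 15 N at the stop, within a few mm of where the bar should end up. The last picture shows the cover over the deck.
- **Tagged handle:** force again rose to about 15 N at the predicted end position. In the last picture the handle points left, crosswise to its pipe.
- **Everything else:** in the last picture the plain handle and the bystanders look unchanged, judged by eye only. The arm stands clear, with no contact force.
- **One disagreement:** the box outline measured 7–10 mm small in the top picture. The valve axes and the pushing contacts still agreed with the given sizes to about 2 mm, so I kept the fit.

The robot's clock showed about 13 s of the 51 s allowed.

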